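Find the slide box that is still loaded by its weight and file it in the archive drawer

ROBOT

A 6-joint arm with a two-finger parallel gripper is mounted at the origin on the work surface. World frame = base frame: x ahead of the robot, y to its left, z up, the work surface at z = 0. Lengths are in mm, angles in rad, forces in N, time in s.
With the tool pointing down it reaches from about 350 to 975 mm from the base axis. Payload 7.1 kg.
Tool frame: the origin (TCP) lies at the very end of the fingers, on their centre line; the grasp point (between the pads) lies 19 mm behind it; z points along the fingers, y is the line along which they close (so a half turn about z gives the same grasp; the last joint's range is limited). The gripper opens to 88 mm and grips with 3 to 60 N. Pads are 20 mm wide; open, the fingers measure 115 mm over their backs; the gripper's body (75 mm by 178 mm) begins 61 mm behind the grasp point.
Start: joints at [1.275, 0.423, 1.63, -0, 1.089, -0.019], TCP at [170.768, 601.201, 222.675] pointing down, gripper open.
Joint ranges: [-3, 3], [-0.9, 2.11], [0.09, 2.58], [-1.31, 4.45], [0.11, 2.69], [-2.54, 2.54]. Speed limits (rad/s): [2.39, 2.39, 3.01, 3.14, 3.14, 3.14].

INTERFACE

Orientations are given as a rotation vector (axis times angle).
In Python, from workcell import ctrl, optics gives the robot as it stands.
- The arm moves only by the shell command python3 -m jog 'ROWS'. ROWS is JSON, a list of rows, each a list of 7 numbers: the shift along the tool's x, y, z in units of 40 mm (1.0 is 40 mm), then the turn, a rotation vector about the tool's x, y, z in units of 6 degrees (1.0 is 6 degrees), then the opening, from 0 (shut) to 1 (fully open). A call has 1 to 20 rows; each row shifts and turns the commanded pose from where the row before left it, along the tool's axes as they then stand; what a row does not reach is not made up. A row lasts 1/10 s, in which the tool goes at most 50 mm and 8.59 degrees, less where a joint would pass 70% of its speed; a pose out of reach is approached as far as the arm can. A call is refused whole if a number of a shift passes 1 or a number of a turn 1, either way. A call with a gripper value outside its range is refused whole. The fingers move at their own pace and stop on an object; the grip force is fixed at half the most. Time passes only in rows, so rows that do not move let the fingers close. It gives the time, the measured TCP pose, the force, the opening and the grip force at its end, in the units of the state.
- ctrl.get_obs(): the state, without advancing time (a new reading comes with each control period).
- optics.get_image(name): name is "side" or "top"; returns the picture (480x640x3 uint8, red, green, blue); there is no depth.
- optics.camera_model(name): a dict with "fov_y" (degrees; the focal length in pixels is half the picture's height over the tangent of half this angle, whatever the lens; pixels are square), "cx", "cy" (the principal point, pixels), "view" (4x4, takes a point from world to camera coordinates). Camera axes: x right, y up, looking along -z (the intrinsics and any distortion apply to the point x, -y, -z); pixel columns grow to the right and rows downward; lengths in mm; the calibration is good to about 2 mm. A picture is of the moment at which its call begins. camera_model takes no time and is no camera call.
- ctrl.close_job(): hands the job in; it is judged then, once.
Trained networks look in the newest picture that a camera, given by its name, has taken for a name from the list of things; names that differ only in an ending like _2 or _b are one class to them, and where a whole thing is asked for, a point or a joint stands for the part that bears it (a point fixed in the world has none). Each returns a list of dicts, best first, with "conf" (0 to 1); they miss things now and then, are a little off and sometimes report something else, mostly with a low value. They report only what shows in the picture. A call takes as long as a camera call. They do not tell look-alikes from the thing itself.
- optics.masks_of(target, camera): "pixels" (480x640 bool, what is visible of it) and "extent" ([centre column, centre row, width, height] in pixels, round what is visible of it).
The state is a dict: "t": time; "qpos": joint angles; "qvel": joint speeds; "joint_torque": joint torques, N m; "ee_pos": TCP position; "orientation": TCP orientation; "ft_force": force on the tool from outside, world axes, zero at the start; "moment": the same for the moment, N m; "width": finger opening in mm; "grasp_force": force on a finger pad.
Only numpy, scipy, OpenCV 4.12 (cv2) and the standard library are available. Lean on these libraries where they do the work, as an engineer would, in place of code of your own. Each camera call takes 0.05 s, during which the arm holds its last target. There are 200 camera calls.

TASK

Four identical closed slide boxes stand on edge in the white tray, and only one of them still has its glass slides in it: find it by its weight, stand it upright in the free bay of the open archive drawer, let go, then push the drawer gently shut until it comes up against its stop. There is glass inside, so never tip a box over or let one drop. Leave the three empty boxes standing in the tray and the other things on the bench where they are.

Things in the scene. Friction and masses are not known exactly. Their poses are not given: they have to be found in the camera images.
- box_a: one of four identical closed dark grey slide boxes standing on edge: 95 mm long (its x), 34 mm thick (its y, flat sides: the grasp), 82 mm high (z), a 3 mm clasp on top; origin at the centre of its underside. Empty 60 to 80 g, loaded 200 to 260 g, its weight centred; which one is loaded cannot be seen. The row runs a, b, c, d from the tray's +y end to its -y end, at least 25 mm apart
- box_b: another slide box, alike in every visible way to box_a: 95 mm long (its x), 34 mm thick (its y, flat sides: the grasp), 82 mm high (z), a 3 mm clasp on top; origin at the centre of its underside
- box_c: another slide box, alike in every visible way to box_a: 95 mm long (its x), 34 mm thick (its y, flat sides: the grasp), 82 mm high (z), a 3 mm clasp on top; origin at the centre of its underside
- box_d: another slide box, alike in every visible way to box_a: 95 mm long (its x), 34 mm thick (its y, flat sides: the grasp), 82 mm high (z), a 3 mm clasp on top; origin at the centre of its underside
- tray: fixed shallow white plastic bench tray, 150 x 300 mm (its x, y), rim 14 mm high and 4 mm thick, floor 4 mm thick. Origin: centre of its underside, on the bench; x across, y along the row of boxes
- cabinet: fixed grey steel desk-top slide cabinet, two drawers side by side, 120 mm high, 280 mm deep; only the open drawer at its +y end is used. Origin: on the bench below the middle of that drawer's opening, in the plane of the cabinet's face; x points into the cabinet (the way the drawer closes), y along its face, which spans y = -315 to +105 mm; the shut neighbour's front is 12 mm thick
- drawer (a joint): how far the archive drawer is open, m: 0 is shut against its stop, at most 0.18; it starts 0.15 to 0.175 open and slides with about 2.5 N of friction and 6 N per m/s of drag, with no spring or catch
- drawer_bay (a point): point on the floor of the drawer's free bay, 12 mm above the bench, midway across the bay and 78 mm behind the front panel's inner face; moves with the drawer; axes as the cabinet's. The bay is 127 mm wide (y), 240 mm long, walls 58 mm above its floor; what lies under the cabinet's top (103 mm above the bay's floor) is not open from above. Beyond a partition at +y stand card folders 70 mm high
- drawer_front (a point): point on the outer face of the drawer's front panel (moves with the drawer), mid-width, 85 mm above the bench; x points into the drawer, the way to push. Panel 202 mm wide, 12 mm thick, top edge 114 mm above the bench; a bar pull sticks out 20 mm from it at 36 to 44 mm above the bench, so push above that
- oil_bottle: bystander: small amber dropper bottle, 28 mm across, 62 mm high, loose; origin under its centre
- jar: bystander: square glass staining jar with a round lid, foot 55 mm square, 99 mm high, loose; origin under its centre
- pen: bystander: pen lying on the bench, 132 mm long along its x, 10 mm thick, loose; origin under its middle
Things that resemble listed ones, but are neither listed nor needed, are in the scene too. What is shaped like the box_c but green or red is not meant. What is shaped like the box_a but orange is not meant.

How it is judged:
By the outcome, as a careful person would: the job done as asked, in the order asked, and still so for the second after the job is handed in, with the robot touching nothing.
It also fails if it takes over 72 s, if anything falls off the work surface, if the arm or the gripper's body presses on something with over 40 N, if the wrist force passes 120 N, or if a joint passes its speed limit or range.

## Working session

There is one attempt and no reset: what is moved stays moved. The work goes in short steps, Python scripts to look and compute and a shell command to move; the robot and the scene stay as the last step left them, time stands still between calls to the robot, and variables do not carry over. Pictures are saved under pics/ and viewed, at most 10 in all, crops included, and the job is handed in when it is done.

```bash
mkdir -p pics; ls; python3 - <<'E'
from workcell import ctrl, optics
import cv2
o=ctrl.get_obs(); print(o)
for n in("side","top"):
    cv2.imwrite(f"pics/{n}0.png",optics.get_image(n)[:,:,::-1]); print(n,optics.camera_model(n))
    for t in("box_a","tray","cabinet","drawer","drawer_front","oil_bottle","jar","pen"):
        print(t,[(round(m["conf"],2),[int(v) for v in m["extent"]]) for m in optics.masks_of(t,n)])
E
```

```text
pics
{'t': 0.0, 'qpos': array([ 1.27501492e+00,  4.23873456e-01,  1.63070063e+00,  1.20026650e-06,
        1.08859469e+00, -1.90336274e-02]), 'qvel': array([ 0.00213659, -0.00044251,  0.00148527,  0.00076851, -0.0002865 ,
        0.00015528]), 'joint_torque': array([ 1.05938001e-03, -5.44605732e+01, -2.73679286e+01,  6.45125401e-02,
        2.25937483e-02, -6.14262603e-05]), 'ee_pos': array([170.59765792, 600.67679218, 221.87716104]), 'orientation': array([-4.33294971e-01, -3.11131724e+00,  2.44470774e-03]), 'ft_force': array([1.01049317, 0.19563934, 0.3775923 ]), 'moment': array([0.02918169, 0.0535772 , 0.05842611]), 'grasp_force': 0.0, 'width': 87.80013641071709}
side {'fov_y': 53.11699526311713, 'cx': 328.2768049718267, 'cy': 239.97731360914472, 'view': array([[-9.86662629e-01, -1.62449501e-01,  1.03448413e-02,
         5.76442667e+02],
       [ 1.10733007e-01, -6.23257010e-01,  7.74137520e-01,
        -1.16212469e+02],
       [-1.19310759e-01,  7.64958076e-01,  6.32932922e-01,
        -9.38270037e+02],
       [ 0.00000000e+00,  0.00000000e+00,  0.00000000e+00,
         1.00000000
[... 614 characters left out ...]
-01,  1.23883744e-02,  4.12802166e-02,
        -5.68526455e+02],
       [-4.13087928e-02,  2.05963648e-03,  9.99144305e-01,
        -1.10942983e+03],
       [ 0.00000000e+00,  0.00000000e+00,  0.00000000e+00,
         1.00000000e+00]])}
box_a [(0.97, [426, 250, 26, 45]), (0.89, [458, 249, 29, 39]), (0.87, [483, 323, 33, 46]), (0.85, [396, 245, 23, 41]), (0.72, [418, 327, 22, 47]), (0.58, [490, 249, 34, 43]), (0.58, [326, 244, 35, 31])]
tray [(0.57, [439, 250, 127, 63])]
cabinet [(0.83, [135, 266, 271, 224])]
drawer [(0.92, [214, 205, 105, 109])]
drawer_front [(0.76, [213, 204, 112, 102])]
oil_bottle [(0.58, [325, 317, 10, 12])]
jar [(0.89, [371, 155, 26, 34])]
pen [(0.45, [319, 168, 3, 52])]
```

View pics/side0.png

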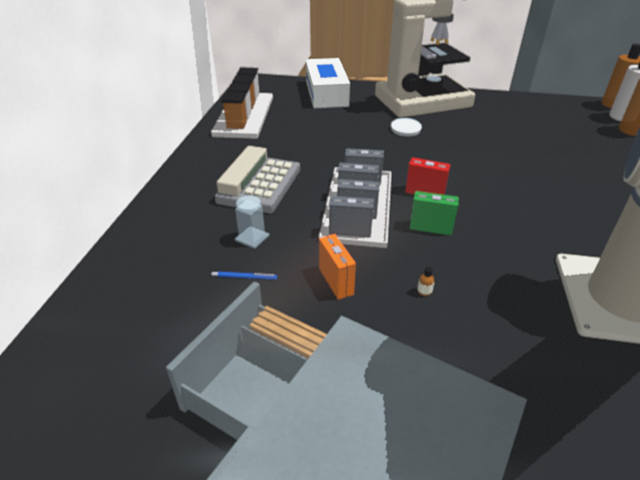

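View pics/top0.png

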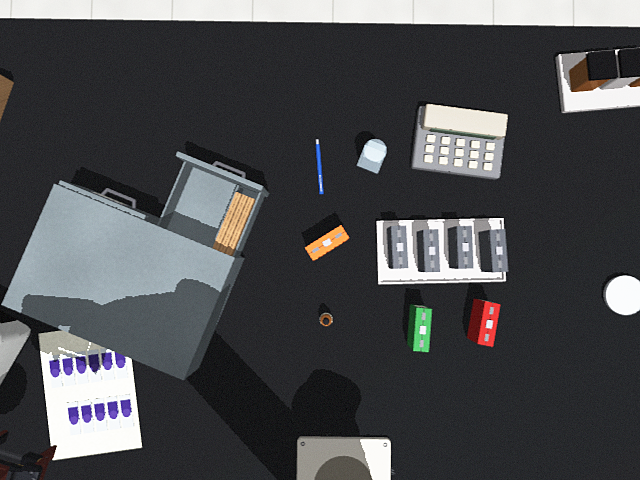

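```bash
cat > h.py <<'E'
import numpy as np, cv2
from scipy.optimize import minimize, least_squares
from workcell import ctrl, optics
def proj(P,n):
    m=optics.camera_model(n); f=240/np.tan(np.radians(m["fov_y"])/2)
    c=np.atleast_2d(P)@m["view"][:3,:3].T+m["view"][:3,3]
    return np.c_[m["cx"]+f*c[:,0]/-c[:,2], m["cy"]+f*c[:,1]/c[:,2]]
def unproj(uv,z,n):
    m=optics.camera_model(n); f=240/np.tan(np.radians(m["fov_y"])/2); R=m["view"][:3,:3]; t=m["view"][:3,3]
    uv=np.atleast_2d(uv).astype(float)
    d=np.c_[(uv[:,0]-m["cx"])/f,-(uv[:,1]-m["cy"])/f,-np.ones(len(uv))]@R; o=-R.T@t
    return o+d*((z-o[2])/d[:,2])[:,None]
def place(L,x,y,a):
    L=np.atleast_2d(L).astype(float); c,s=np.cos(a),np.sin(a)
    return np.c_[x+c*L[:,0]-s*L[:,1],y+s*L[:,0]+c*L[:,1],L[:,2]]
def corners(lx,ly,z0,z1): return np.array([[i*lx/2,j*ly/2,z] for i in(-1,1) for j in(-1,1) for z in(z0,z1)])
def fit(mask,L,x0,n,S=4):
    M=cv2.resize(mask.astype(np.uint8),None,fx=S,fy=S,interpolation=cv2.INTER_NEAREST)
    def cost(p):
        h=cv2.convexHull(np.round((proj(place(L,p[0],p[1],p[2]/100),n)+.5)*S).astype(np.int32))
        I=cv2.fillConvexPoly(np.zeros_like(M),h,1); return 1-(I&M).sum()/(I|M).sum()
    sx=np.array(x0)+np.array([[0,0,0],[8,0,0],[0,8,0],[0,0,10]])
    r=minimize(cost,x0,method="Nelder-Mead",options=dict(initial_simplex=sx)); return r.x,1-r.fun
E
python3 - <<'E'
from h import *
im=optics.get_image("top")[:,:,::-1].copy()
big=cv2.resize(im,None,fx=4,fy=4,interpolation=cv2.INTER_CUBIC)
t=optics.masks_of("tray","top")[0]
c=unproj(t["extent"][:2],7,"top")[0]; r=fit(t["pixels"],corners(150,300,0,14),[c[0],c[1],0],"top"); print("tray",r)
for m in optics.masks_of("box_a","top"):
    c=unproj(m["extent"][:2],60,"top")[0]
    L=corners(95,34,4,86) if c[0]>520 else corners(95,34,0,82)
    r=fit(m["pixels"],L,[c[0],c[1],5],"top"); print(round(m["conf"],2),m["extent"],np.round(r[0],1),round(r[1],2))
    h=proj(place(L[1::2],r[0][0],r[0][1],r[0][2]/100),"top")[[0,1,3,2]]
    cv2.polylines(big,[np.round((h+.5)*4).astype(np.int32)],True,(0,255,0),1)
cv2.imwrite("pics/tray.png",big[800:1160,1480:2080]); cv2.imwrite("pics/drw.png",cv2.resize(big[560:1060,400:1100],None,fx=1.14,fy=1.14))
E
```

```text
tray (array([ 548.25004813, -221.77808122,    3.51170123]), np.float64(0.49570526830610273))
0.97 [424.5, 249.6, 24.3, 46.1] [ 548.  -185.3    3.5] 0.95
0.8 [395.9, 247.8, 23.7, 46.3] [ 553.4 -113.9    6.3] 0.96
0.78 [492.5, 249.6, 34.3, 47.6] [ 549.1 -332.9    8.8] 0.97
0.75 [418.2, 328.1, 22.2, 48.0] [ 372.  -165.9   -6.8] 0.95
0.73 [460.9, 248.9, 28.8, 41.7] [ 554.7 -258.6    3.3] 0.96
0.64 [482.6, 323.0, 35.9, 44.0] [ 386.  -311.7  -17.3] 0.95
0.57 [325.8, 244.0, 40.1, 35.8] [561.8  46.9 -99.8] 0.95
```

View pics/tray.png

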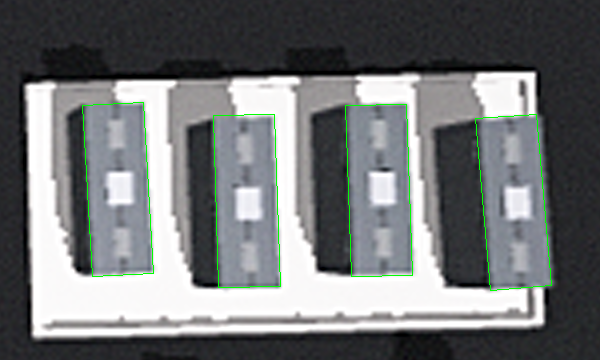

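View pics/drw.png

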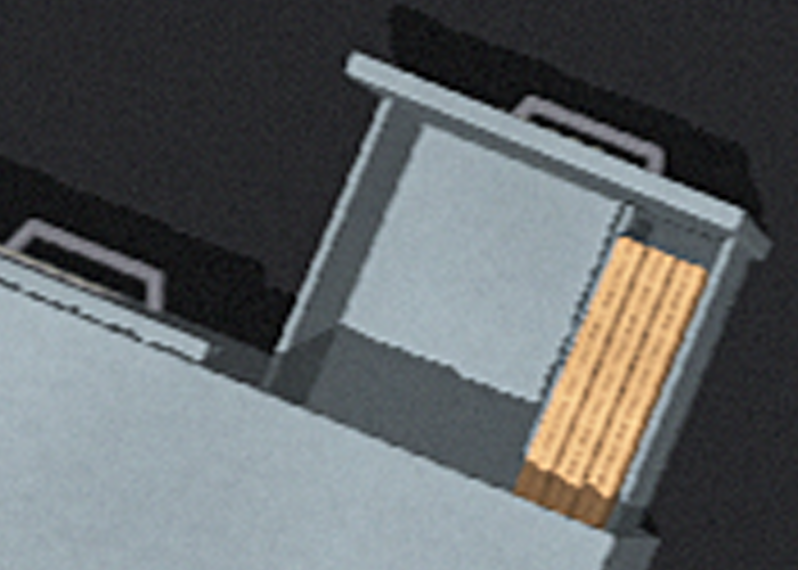

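```bash
python3 - <<'E'
from h import *
C=lambda x,y:np.array([100+x/4.56-.5,140+y/4.56-.5])
pan=unproj([C(357,50),C(748,208),C(737,230),C(347,71)],114,"top")
edge=unproj([C(280,392),C(450,465),C(612,533)],120,"top")
print(pan.round(1),edge.round(1))
v=pan[1]-pan[0];print("width",np.linalg.norm(v),np.degrees(np.arctan2(v[1],v[0])),"thick",np.linalg.norm(pan[0]-pan[3]))
v=edge[2]-edge[0];print("edge ang",np.degrees(np.arctan2(v[1],v[0])))
def res(p):
    x,y,a,d=p; q=np.array([[-12-d,-101],[-12-d,101],[-d,101],[-d,-101]])
    P=place(np.c_[q,np.full(4,114)],x,y,a); r=list((P-pan)[:,:2].ravel())
    n=np.array([np.cos(a),np.sin(a)]); r+=list((edge[:,:2]-[x,y])@n)
    r+=list((edge[2,:2]-place([[0,105,120]],x,y,a)[0,:2])) ; return r
s=least_squares(res,[500,250,2.75,160]);print(s.x,np.round(s.fun,1))
x,y,a,d=s.x
# drawer mid (outer face), bay centre: inner-wall pixels at tops z=70
w=unproj([C(388,100),C(285,345),C(622,208),C(550,395)],70,"top")
print("walls cab-frame",place(w-[x,y,0],0,0,-a).round(1))
f=unproj([C(425,127),C(347,322),C(618,205)],12,"top");print("floor cab-frame",place(f-[x,y,0],0,0,-a).round(1))
c=unproj([[55.,186]],120,"top");print(place(c-[x,y,0],0,0,-a))
# other camera check of panel top corners
im=optics.get_image("side")[:,:,::-1].copy()
big=cv2.resize(im,None,fx=3,fy=3)
q=np.array([[-12-d,-101,114],[-12-d,101,114],[-d,101,114],[-d,-101,114]])
for P in [place(q,x,y,a)]+[place(corners(95,34,4,86)[1::2][[0,1,3,2]],*p) for p in [(553.4,-113.9,.063),(548,-185.3,.035),(554.7,-258.6,.033),(549.1,-332.9,.088)]]:
    cv2.polylines(big,[np.round((proj(P,"side")+.5)*3).astype(np.int32)],True,(0,255,0),1)
cv2.imwrite("pics/side_ov.png",big[420:1300,480:1260][:, :][::1])
cv2.imwrite("pics/side_ov.png",cv2.resize(big[420:1300,480:1260],None,fx=.68,fy=.68,interpolation=cv2.INTER_AREA))
E
```

```text
[[755.5 371.3 114. ]
 [682.3 184.  114. ]
 [671.7 189.1 114. ]
 [745.4 375.8 114. ]] [[591.6 401.4 120. ]
 [558.3 320.8 120. ]
 [527.4 244.2 120. ]]
width 201.12271481447618 -111.35348480444995 thick 11.086340797320311
edge ang -112.23280302772211
[566.19783876 339.96138598   2.75858366 153.24362575] [ 1.7  0.5 -0.6  0.5 -1.2 -0.   0.7  0.5 -0.6  0.2  0.2  0.4  1.6]
walls cab-frame [[-150.9  -92.7   70. ]
 [ -19.5  -91.2   70. ]
 [-146.1   35.5   70. ]
 [ -47.1   39.1   70. ]]
floor cab-frame [[-149.8  -90.2   12. ]
 [ -40.2  -87.2   12. ]
 [-150.9   18.9   12. ]]
[[   9.01581846 -310.19124143  120.        ]]
```

View pics/side_ov.png

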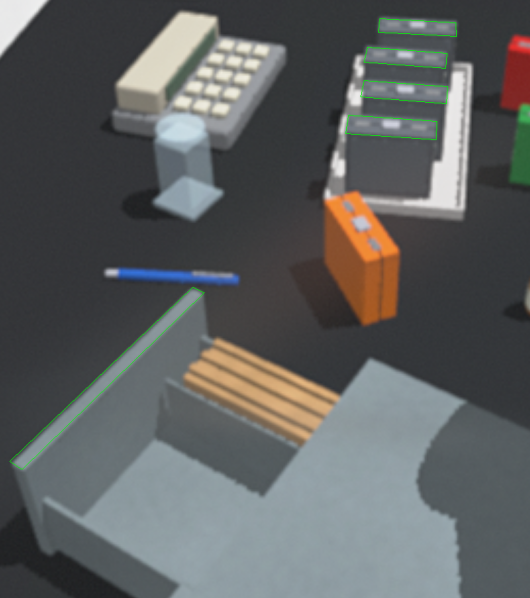

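```bash
cat >> h.py <<'E'
from scipy.spatial.transform import Rotation as Ro
def goto(x,y,z,yawdeg):
    o=ctrl.get_obs(); R=Ro.from_rotvec(o["orientation"]); X=R.as_matrix()[:,0]
    yaw=np.degrees(np.arctan2(X[1],X[0])); dy=(yawdeg-yaw+180)%360-180
    c,s=np.cos(np.radians(yawdeg)),np.sin(np.radians(yawdeg))
    T=np.array([[c,s,0],[s,-c,0],[0,0,-1]]).T
    d=np.array([x,y,z])-o["ee_pos"]
    print("t",o["t"],"yaw",round(yaw,2),"tilt",np.degrees(np.arccos(-R.as_matrix()[2,2])).round(2),"q",o["qpos"].round(2))
    print("turn z units %.3f"%(-dy/6),"then shift units",(T.T@d/40).round(3),"| shift before turn",(R.inv().apply(d)/40).round(3), "F",o["ft_force"].round(2),"w",round(o["width"],1))
E
python3 -c "
from h import *
goto(553.4,-113.9,150,183.6)"
```

```text
t 1.1 yaw 164.14 tilt 0.0 q [ 1.28  0.42  1.63  0.    1.09 -0.02]
turn z units -3.243 then shift units [ -8.425 -18.443   1.817] | shift before turn [-14.087 -14.583   1.817] F [ 0.03 -0.23 -0.24] w 87.5
```

```bash
python3 -m jog '[[0,0,0,0,0,-0.81,0.6],[0,0,0,0,0,-0.81,0.6],[0,0,0,0,0,-0.81,0.6],[0,0,0,0,0,-0.81,0.6],[-0.44,-0.97,0,0,0,0,0.6],[-0.44,-0.97,0,0,0,0,0.6],[-0.44,-0.97,0,0,0,0,0.6],[-0.44,-0.97,0,0,0,0,0.6],[-0.44,-0.97,0,0,0,0,0.6],[-0.44,-0.97,0,0,0,0,0.6],[-0.44,-0.97,0,0,0,0,0.6],[-0.44,-0.97,0,0,0,0,0.6],[-0.44,-0.97,0,0,0,0,0.6],[-0.44,-0.97,0,0,0,0,0.6],[-0.44,-0.97,0,0,0,0,0.6],[-0.44,-0.97,0,0,0,0,0.6],[-0.44,-0.97,0,0,0,0,0.6],[-0.44,-0.97,0,0,0,0,0.6],[0,0,0,0,0,0,0.6],[0,0,0,0,0,0,0.6]]'; python3 -c "
from h import *
goto(553.4,-113.9,43,183.6)"
```

```text
t: 3.1
ee_pos: [450.7, 73.7, 222.6]
orientation: [0.094, -3.14, -0.0]
ft_force: [-1.3, -0.8, -0.2]
width: 53.0
grasp_force: 0.0
t 3.1 yaw -176.57 tilt 0.02 q [ 0.14  0.17  1.99  0.    0.98 -1.49]
turn z units -0.029 then shift units [-2.267 -4.842  4.491] | shift before turn [-2.282 -4.836  4.49 ] F [-1.27 -0.8  -0.19] w 53.0
```

```bash
python3 -m jog '[[-0.45,-0.97,0,0,0,0,0.6],[-0.45,-0.97,0.3,0,0,0,0.6],[-0.45,-0.97,0.5,0,0,0,0.6],[-0.45,-0.97,0.5,0,0,0,0.6],[-0.47,-0.95,0.5,0,0,0,0.6],[0,0,0.6,0,0,0,0.6],[0,0,0.2,0,0,0,0.6],[0,0,0,0,0,0,0.6],[0,0,0,0,0,0,0.6]]'; python3 - <<'E'
from h import *
goto(553.4,-113.9,43,183.6)
cv2.imwrite("pics/chk1.png",cv2.resize(optics.get_image("side")[100:260,290:490,::-1],None,fx=3.7,fy=3.7,interpolation=cv2.INTER_CUBIC))
E
```

```text
t: 4.0
ee_pos: [553.3, -111.3, 119.4]
orientation: [-0.101, 3.14, 0.0]
ft_force: [-0.9, -1.2, 0.3]
width: 52.5
grasp_force: 0.0
t 4.0 yaw -176.31 tilt 0.01 q [-0.22  0.48  1.83  0.    0.83 -1.85]
turn z units 0.015 then shift units [ 0.002 -0.065  1.91 ] | shift before turn [ 0.003 -0.065  1.91 ] F [-0.89 -1.24  0.26] w 52.5
```

View pics/chk1.png

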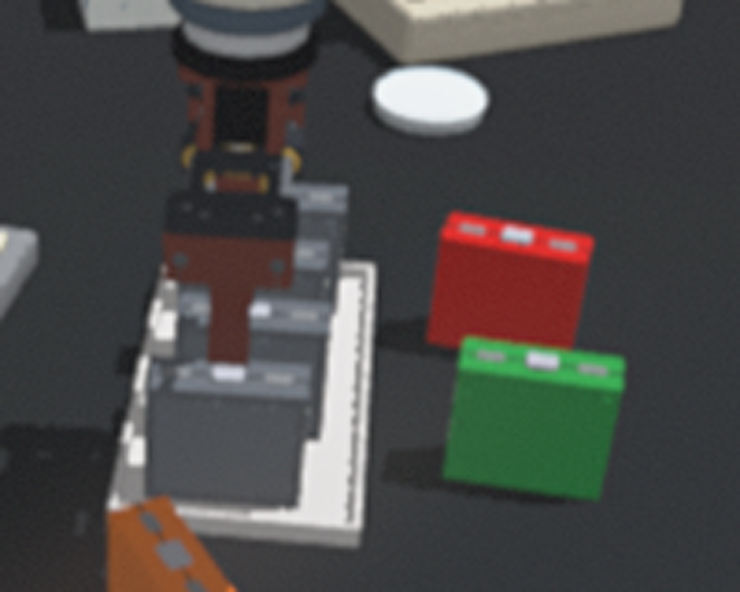

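```bash
cat > wgh.py <<'E'
from h import *
import sys
F=[];T=[]
for i in range(8):
    optics.get_image("top"); o=ctrl.get_obs(); F.append(o["ft_force"]);T.append(o["joint_torque"])
print("F",np.mean(F,0).round(2),"sd",np.std(F,0).round(2),"tau",np.mean(T,0)[1:5].round(3),"z",o["ee_pos"].round(1),"w",round(o["width"],1),"g",round(o["grasp_force"],1))
E
python3 -m jog '[[0,-0.06,0.4,0,0,0,0.6],[0,0,0.5,0,0,0,0.6],[0,0,0.5,0,0,0,0.6],[0,0,0.3,0,0,0,0.6],[0,0,0.2,0,0,0,0.6],[0,0,0,0,0,0,0.6],[0,0,0,0,0,0,0.6]]'; python3 wgh.py; python3 -m jog '[[0,0,0,0,0,0,0],[0,0,0,0,0,0,0],[0,0,0,0,0,0,0],[0,0,0,0,0,0,0],[0,0,0,0,0,0,0],[0,0,0,0,0,0,0],[0,0,-0.1,0,0,0,0],[0,0,-0.15,0,0,0,0],[0,0,0,0,0,0,0],[0,0,0,0,0,0,0],[0,0,0,0,0,0,0]]'; python3 wgh.py
```

```text
t: 4.75
ee_pos: [553.9, -115.1, 43.3]
orientation: [-0.098, 3.139, -0.0]
ft_force: [0.2, 0.2, 0.5]
width: 52.8
grasp_force: 0.0
F [-0.41  0.04  0.  ] sd [0.29 0.53 0.38] tau [-5.4249e+01 -1.7127e+01 -2.1000e-02  6.7000e-02] z [ 553.6 -115.2   43. ] w 52.5 g 0.0
t: 6.25
ee_pos: [553.4, -115.1, 52.8]
orientation: [-0.098, 3.14, -0.0]
ft_force: [-0.0, -0.6, -1.8]
width: 34.0
grasp_force: 30.0
F [ 0.16 -0.14 -0.81] sd [0.59 0.39 0.35] tau [-5.4419e+01 -1.7842e+01 -2.3000e-02  6.6000e-02] z [ 553.4 -115.1   52.6] w 34.0 g 30.0
```

```bash
python3 -m jog '[[0,0,0.15,0,0,0,0],[0,0,0.07,0,0,0,0],[0,0,0.03,0,0,0,0],[0,0,0,0,0,0,0],[0,0,0,0,0,0,0.6],[0,0,0,0,0,0,0.6],[0,0,0,0,0,0,0.6],[0,0,0,0,0,0,0.6],[0,0,-0.3,0,0,0,0.6],[0,0,-0.5,0,0,0,0.6],[0,0,-0.6,0,0,0,0.6],[0,0,-0.3,0,0,0,0.6],[0,0,0,0,0,0,0.6],[0,0,0,0,0,0,0.6]]'; python3 -c "
from h import *
goto(548,-185.3,43,182)"
```

```text
t: 8.05
ee_pos: [553.3, -115.1, 110.7]
orientation: [-0.098, 3.14, -0.0]
ft_force: [-0.0, -0.1, 0.3]
width: 52.5
grasp_force: 0.0
t 8.05 yaw -176.42 tilt 0.02 q [-0.23  0.49  1.84 -0.    0.82 -1.86]
turn z units 0.264 then shift units [ 0.195 -1.75   1.693] | shift before turn [ 0.243 -1.744  1.693] F [-0.01 -0.08  0.26] w 52.5
```

```bash
python3 -m jog '[[0,0,0,0,0,0.26,0.6],[0.1,-0.5,0,0,0,0,0.6],[0.1,-0.75,0,0,0,0,0.6],[0,-0.5,0,0,0,0,0.6],[0,0,0,0,0,0,0.6],[0,0,0.4,0,0,0,0.6],[0,0,0.5,0,0,0,0.6],[0,0,0.4,0,0,0,0.6],[0,0,0.29,0,0,0,0.6],[0,0,0.1,0,0,0,0.6],[0,0,0,0,0,0,0.6],[0,0,0,0,0,0,0]]'; python3 wgh.py;  python3 -m jog '[[0,0,0,0,0,0,0],[0,0,0,0,0,0,0],[0,0,-0.1,0,0,0,0],[0,0,-0.15,0,0,0,0],[0,0,0,0,0,0,0],[0,0,0,0,0,0,0],[0,0,0,0,0,0,0]]'; python3 wgh.py
```

```text
t: 9.25
ee_pos: [548.3, -185.4, 43.5]
orientation: [-0.055, 3.141, -0.0]
ft_force: [1.1, -0.1, -0.2]
width: 47.7
grasp_force: 0.0
F [ 0.2  -0.21  2.22] sd [0.6  0.59 1.74] tau [-5.4323e+01 -1.7127e+01 -4.5000e-02  2.2000e-02] z [ 548.5 -185.5   43.8] w 34.0 g 30.0
t: 10.35
ee_pos: [547.8, -185.3, 53.0]
orientation: [0.055, -3.141, -0.0]
ft_force: [0.1, -0.4, -1.0]
width: 33.7
grasp_force: 30.0
F [ 0.15  0.13 -0.5 ] sd [0.44 0.43 0.5 ] tau [-5.5644e+01 -1.8349e+01 -2.7000e-02  6.4000e-02] z [ 547.9 -185.3   53. ] w 34.1 g 30.0
```

Box b is empty as well (about 0.5 N). Set it down and go on to c.

```bash
python3 -m jog '[[0,0,0.15,0,0,0,0],[0,0,0.07,0,0,0,0],[0,0,0.03,0,0,0,0],[0,0,0,0,0,0,0],[0,0,0,0,0,0,0.6],[0,0,0,0,0,0,0.6],[0,0,0,0,0,0,0.6],[0,0,0,0,0,0,0.6],[0,0,-0.3,0,0,0,0.6],[0,0,-0.5,0,0,0,0.6],[0,0,-0.6,0,0,0,0.6],[0,0,-0.3,0,0,0,0.6],[0,0,0,0,0,0,0.6],[0,0,0,0,0,0,0.6]]'; python3 -c "
from h import *
goto(554.7,-258.6,43,181.9)"
```

```text
t: 12.15
ee_pos: [547.8, -185.3, 111.1]
orientation: [-0.055, 3.141, -0.0]
ft_force: [-1.1, -0.1, -0.2]
width: 52.8
grasp_force: 0.0
t 12.15 yaw -177.98 tilt 0.01 q [-0.35  0.51  1.81 -0.    0.83 -1.95]
turn z units 0.020 then shift units [-0.112 -1.837  1.701] | shift before turn [-0.108 -1.837  1.701] F [-1.08 -0.08 -0.18] w 52.8
```

```bash
python3 -m jog '[[-0.05,-0.5,0,0,0,0,0.6],[-0.05,-0.8,0,0,0,0,0.6],[0,-0.53,0,0,0,0,0.6],[0,0,0,0,0,0,0.6],[0,0,0.4,0,0,0,0.6],[0,0,0.5,0,0,0,0.6],[0,0,0.4,0,0,0,0.6],[0,0,0.29,0,0,0,0.6],[0,0,0.1,0,0,0,0.6],[0,0,0,0,0,0,0.6],[0,0,0,0,0,0,0],[0,0,0,0,0,0,0],[0,0,0,0,0,0,0],[0,0,0,0,0,0,0],[0,0,0,0,0,0,0],[0,0,-0.1,0,0,0,0],[0,0,-0.15,0,0,0,0],[0,0,0,0,0,0,0],[0,0,0,0,0,0,0],[0,0,0,0,0,0,0]]'; python3 wgh.py
```

```text
t: 14.15
ee_pos: [554.4, -258.3, 53.4]
orientation: [0.055, -3.141, -0.0]
ft_force: [-0.1, 0.1, -1.3]
width: 33.8
grasp_force: 30.0
F [-0.05  0.09 -0.82] sd [0.47 0.54 0.4 ] tau [-5.8744e+01 -1.9587e+01 -3.3000e-02  5.9000e-02] z [ 554.4 -258.3   53.4] w 33.6 g 30.0
```

```bash
python3 -m jog '[[0,0,0.15,0,0,0,0],[0,0,0.07,0,0,0,0],[0,0,0.03,0,0,0,0],[0,0,0,0,0,0,0],[0,0,0,0,0,0,0.6],[0,0,0,0,0,0,0.6],[0,0,0,0,0,0,0.6],[0,0,0,0,0,0,0.6],[0,0,-0.3,0,0,0,0.6],[0,0,-0.5,0,0,0,0.6],[0,0,-0.6,0,0,0,0.6],[0,0,-0.3,0,0,0,0.6],[0,0,0,0,0,0,0.6],[0,0,0,0,0,0,0.6]]'; python3 -c "
from h import *
goto(549.1,-332.9,43,185)"
```

```text
t: 15.95
ee_pos: [554.4, -258.3, 111.5]
orientation: [-0.055, 3.141, -0.0]
ft_force: [0.1, -0.2, -0.8]
width: 52.7
grasp_force: 0.0
t 15.95 yaw -177.98 tilt 0.01 q [-0.46  0.54  1.73 -0.    0.87 -2.06]
turn z units -0.496 then shift units [ 0.294 -1.847  1.711] | shift before turn [ 0.198 -1.86   1.711] F [ 0.08 -0.22 -0.79] w 52.7
```

```bash
python3 -m jog '[[0,0,0,0,0,-0.5,0.6],[0.1,-0.5,0,0,0,0,0.6],[0.1,-0.8,0,0,0,0,0.6],[0.1,-0.54,0,0,0,0,0.6],[0,0,0,0,0,0,0.6],[0,0,0.4,0,0,0,0.6],[0,0,0.5,0,0,0,0.6],[0,0,0.4,0,0,0,0.6],[0,0,0.29,0,0,0,0.6],[0,0,0.1,0,0,0,0.6],[0,0,0,0,0,0,0],[0,0,0,0,0,0,0],[0,0,0,0,0,0,0],[0,0,0,0,0,0,0],[0,0,0,0,0,0,0],[0,0,-0.1,0,0,0,0],[0,0,-0.15,0,0,0,0],[0,0,0,0,0,0,0],[0,0,0,0,0,0,0],[0,0,0,0,0,0,0]]'; python3 wgh.py; python3 -c "
from h import *
x,y,a,d=566.2,340,2.7586,153.2
print(place([[-78,-26.5,0]],x,y,a))"
```

```text
t: 17.95
ee_pos: [548.8, -332.6, 53.7]
orientation: [0.138, -3.138, -0.0]
ft_force: [-0.7, -0.3, -2.1]
width: 33.7
grasp_force: 30.0
F [-0.2  -0.07 -1.75] sd [0.58 0.3  0.54] tau [-6.2467e+01 -2.1113e+01 -4.0000e-02  5.3000e-02] z [ 548.9 -332.7   53.8] w 33.5 g 30.0
[[648.45193085 335.4316446    0.        ]]
```

```bash
python3 -m jog '[[0,0,-0.2,0,0,0,0],[0,0,-0.4,0,0,0,0],[0,0,-0.6,0,0,0,0],[0,0,-0.6,0,0,0,0],[0,0,-0.6,0,0,0,0],[0,0,-0.6,0,0,0,0],[0,0,-0.5,0,0,0,0],[0,0,-0.2,0,0,0,0],[0,0,0,0,0,0,0]]'; python3 wgh.py; python3 -c "
from h import *
goto(648.5,335.4,53,158.06)"
```

```text
t: 19.25
ee_pos: [549.7, -333.2, 204.1]
orientation: [-0.138, 3.136, -0.003]
ft_force: [-0.9, 0.5, -1.9]
width: 34.1
grasp_force: 30.0
F [-0.24  0.07 -2.35] sd [0.5  0.47 0.58] tau [-5.8844e+01 -2.8040e+01 -4.9000e-02  4.6000e-02] z [ 548.7 -332.5  201. ] w 33.9 g 30.0
t 19.65 yaw -174.98 tilt 0.09 q [-0.56  0.47  1.61 -0.    1.06 -2.22]
turn z units 4.494 then shift units [ 3.924 16.421  3.699] | shift before turn [-3.953 16.411  3.709] F [-0.02 -0.22 -2.41] w 33.9
```

```bash
python3 -m jog '[[-0.05,0.2,0,0,0,0,0],[-0.1,0.4,0,0,0,0,0],[-0.14,0.6,0,0,0,0,0],[-0.17,0.7,0,0,0,0,0],[-0.17,0.7,0,0,0,0,0],[-0.17,0.7,0,0,0,0,0],[-0.17,0.7,0,0,0,0,0],[-0.17,0.7,0,0,0,0,0],[-0.17,0.7,0,0,0,0,0],[-0.17,0.7,0,0,0,0,0],[-0.17,0.7,0,0,0,0,0],[-0.17,0.7,0,0,0,0,0],[-0.17,0.7,0,0,0,0,0],[-0.17,0.7,0,0,0,0,0],[-0.17,0.7,0,0,0,0,0],[-0.17,0.7,0,0,0,0,0],[-0.17,0.7,0,0,0,0,0],[-0.17,0.7,0,0,0,0,0],[-0.17,0.7,0,0,0,0,0],[-0.17,0.7,0,0,0,0,0]]';python3 -m jog '[[-0.17,0.7,0,0,0,0,0],[-0.17,0.7,0,0,0,0,0],[-0.17,0.7,0,0,0,0,0],[-0.14,0.6,0,0,0,0,0],[-0.1,0.4,0,0,0,0,0],[-0.05,0.2,0,0,0,0,0],[0,0,0,0,0,0.3,0],[0,0,0,0,0,0.6,0],[0,0,0,0,0,0.8,0],[0,0,0,0,0,0.8,0],[0,0,0,0,0,0.8,0],[0,0,0,0,0,0.7,0],[0,0,0,0,0,0.4,0],[0,0,0,0,0,0.1,0],[0,0,0,0,0,0,0],[0,0,0,0,0,0,0]]'; python3 -c "
from h import *
goto(648.5,335.4,53,158.06)"
```

```text
t: 21.65
ee_pos: [629.0, 202.8, 201.9]
orientation: [0.139, -3.138, -0.0]
ft_force: [0.6, 0.4, -2.3]
width: 33.7
grasp_force: 30.0
t: 23.25
ee_pos: [650.1, 334.5, 201.9]
orientation: [-0.598, -3.084, 0.0]
ft_force: [0.2, 0.3, -2.3]
width: 33.8
grasp_force: 30.0
t 23.25 yaw 158.06 tilt 0.01 q [ 0.46  0.6   1.38 -0.    1.16 -0.73]
turn z units -0.000 then shift units [0.046 0.007 3.722] | shift before turn [0.045 0.007 3.722] F [ 0.16  0.34 -2.3 ] w 33.8
```

```bash
python3 -m jog '[[0.04,0,0.2,0,0,0,0],[0,0,0.4,0,0,0,0],[0,0,0.4,0,0,0,0],[0,0,0.4,0,0,0,0],[0,0,0.2,0,0,0,0],[0,0,0,0,0,0,0],[0,0,0,0,0,0,0]]'; python3 - <<'E'
from h import *
goto(648.5,335.4,51.7,158.06)
b=optics.get_image("side")[270:450,140:360,::-1]; a=optics.get_image("top")[130:280,130:290,::-1]
r=lambda i:cv2.resize(i,(398,int(i.shape[0]*398/i.shape[1])),interpolation=cv2.INTER_CUBIC)
a,b=r(a),r(b); H=min(len(a),len(b)); cv2.imwrite("pics/chk2.png",np.hstack([a[:H],b[:H]]))
E
```

```text
t: 23.95
ee_pos: [648.8, 335.4, 137.7]
orientation: [-0.599, -3.084, 0.0]
ft_force: [0.6, -0.4, -1.9]
width: 34.3
grasp_force: 30.0
t 23.95 yaw 158.02 tilt 0.01 q [ 0.46  0.67  1.42 -0.    1.05 -0.73]
turn z units -0.007 then shift units [ 8.00e-03 -2.00e-03  2.15e+00] | shift before turn [ 8.00e-03 -2.00e-03  2.15e+00] F [ 0.63 -0.37 -1.91] w 34.3
```

View pics/chk2.png

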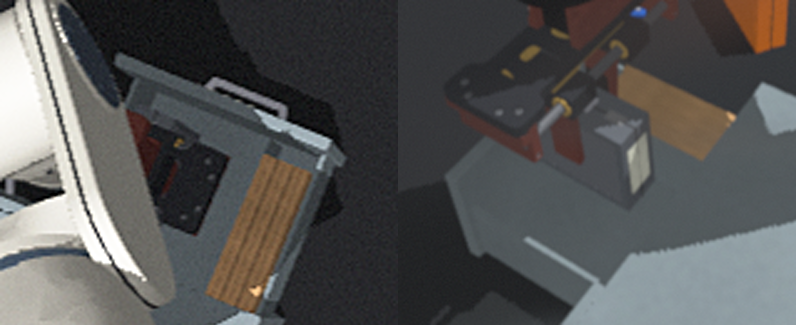

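```bash
python3 -m jog '[[0,0,0.3,0,0,0,0],[0,0,0.4,0,0,0,0],[0,0,0.4,0,0,0,0],[0,0,0.4,0,0,0,0],[0,0,0.3,0,0,0,0],[0,0,0.1,0,0,0,0],[0,0,0.1,0,0,0,0],[0,0,0.05,0,0,0,0],[0,0,0,0,0,0,0],[0,0,0,0,0,0,0]]'; python3 wgh.py
```

```text
t: 25.05
ee_pos: [649.1, 335.5, 56.5]
orientation: [0.599, 3.083, 0.001]
ft_force: [-0.3, 0.4, -1.7]
width: 33.9
grasp_force: 30.0
F [-0.11  0.24 -2.03] sd [0.51 0.26 0.8 ] tau [-7.0717e+01 -2.4399e+01  3.6000e-02  5.9000e-02] z [648.7 335.3  56. ] w 34.0 g 30.0
```

```bash
python3 -m jog '[[0,0,0.04,0,0,0,0],[0,0,0.03,0,0,0,0],[0,0,0.02,0,0,0,0],[0,0,0,0,0,0,0],[0,0,0,0,0,0,0]]'; python3 wgh.py
```

```text
t: 25.95
ee_pos: [648.7, 335.3, 52.8]
orientation: [0.599, 3.084, -0.0]
ft_force: [-2.8, -1.7, 4.9]
width: 34.5
grasp_force: 30.0
F [-3.15 -1.32  5.64] sd [0.61 0.42 0.44] tau [-66.049 -23.771   0.139  -0.855] z [648.7 335.3  52.8] w 33.7 g 30.0
```

```bash
python3 -m jog '[[0,0,-0.01,0,0,0,0],[0,0,0,0,0,0,0.6],[0,0,0,0,0,0,0.6],[0,0,0,0,0,0,0.6],[0,0,0,0,0,0,0.6],[0,0,0,0,0,0,0.6],[0,0,-0.3,0,0,0,0.6],[0,0,-0.5,0,0,0,0.6],[0,0,-0.7,0,0,0,0.6],[0,0,-0.8,0,0,0,0.6],[0,0,-0.8,0,0,0,0.6],[0,0,-0.6,0,0,0,0.3],[0,0,-0.3,0,0,0,0],[0,0,0,0,0,0,0],[0,0,0,0,0,0,0]]'; python3 - <<'E'
from h import *
x,y,a,d=566.2,340,2.7586,153.2
p=place([[-12-d-45,0,85]],x,y,a)[0]; print(p)
goto(p[0],p[1],200,158.06)
E
```

```text
t: 27.85
ee_pos: [648.2, 335.0, 211.9]
orientation: [-0.599, -3.083, 0.001]
ft_force: [0.4, -0.6, -0.6]
width: 24.2
grasp_force: 0.0
[761.17110295 261.44868548  85.        ]
t 27.85 yaw 158.02 tilt 0.06 q [ 0.46  0.59  1.38 -0.    1.17 -0.73]
turn z units -0.006 then shift units [-3.307 -0.651  0.297] | shift before turn [-3.308 -0.649  0.295] F [ 0.42 -0.57 -0.65] w 24.2
```

```bash
python3 -m jog '[[-0.3,-0.1,0,0,0,0,0],[-0.6,-0.1,0,0,0,0,0],[-0.8,-0.15,0,0,0,0,0],[-0.8,-0.15,0,0,0,0,0],[-0.6,-0.1,0,0,0,0,0],[-0.2,-0.05,0.3,0,0,0,0],[0,0,0.6,0,0,0,0],[0,0,0.7,0,0,0,0],[0,0,0.7,0,0,0,0],[0,0,0.6,0,0,0,0],[0,0,0.4,0,0,0,0],[0,0,0,0,0,0,0],[0,0,0,0,0,0,0]]'; python3 - <<'E'
from h import *
x,y,a,d=566.2,340,2.7586,153.2
p=place([[-22,0,78]],x,y,a)[0]; print(p)
goto(p[0],p[1],78,158.06)
im=optics.get_image("top")[:,:,::-1]; b=optics.get_image("side")[270:450,140:360,::-1]; a=im[130:280,130:290]
r=lambda i:cv2.resize(i,(398,int(i.shape[0]*398/i.shape[1])),interpolation=cv2.INTER_CUBIC)
a,b=r(a),r(b); H=min(len(a),len(b)); cv2.imwrite("pics/chk3.png",np.hstack([a[:H],b[:H]]))
E
```

```text
t: 29.15
ee_pos: [761.2, 261.9, 80.4]
orientation: [-0.599, -3.084, 0.0]
ft_force: [-0.0, 0.6, 0.1]
width: 0.4
grasp_force: 0.0
[586.60610973 331.77864453  78.        ]
t 29.15 yaw 158.03 tilt 0.03 q [ 0.32  0.83  1.24  0.    1.07 -0.87]
turn z units -0.005 then shift units [ 4.702 -0.01   0.06 ] | shift before turn [ 4.702 -0.013  0.062] F [-0.05  0.63  0.05] w 0.4
```

View pics/chk3.png

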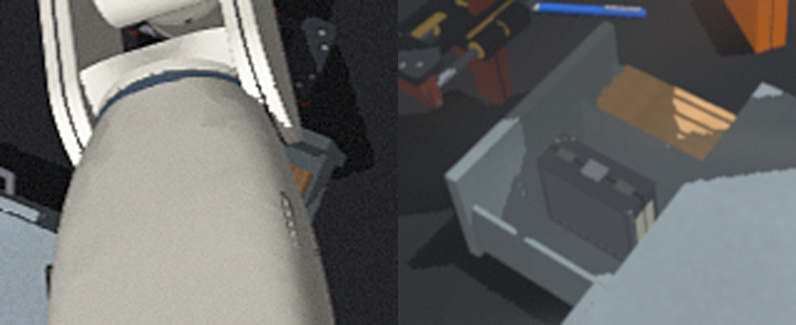

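```bash
python3 -m jog '[[0.3,0,0,0,0,0,0],[0.2,0,0,0,0,0,0],[0.08,0,0,0,0,0,0],[0.08,0,0,0,0,0,0],[0.08,0,0,0,0,0,0],[0.08,0,0,0,0,0,0],[0.08,0,0,0,0,0,0],[0.1,0,0,0,0,0,0],[0.1,0,0,0,0,0,0],[0.12,0,0,0,0,0,0],[0.15,0,0,0,0,0,0],[0.15,0,0,0,0,0,0],[0.15,0,0,0,0,0,0],[0.15,0,0,0,0,0,0],[0.15,0,0,0,0,0,0],[0.15,0,0,0,0,0,0],[0.15,0,0,0,0,0,0],[0.15,0,0,0,0,0,0],[0.15,0,0,0,0,0,0],[0.15,0,0,0,0,0,0]]'; python3 -c "
from h import *
goto(586.6,331.8,78,158.06)"
```

```text
t: 31.25
ee_pos: [660.0, 302.7, 80.6]
orientation: [-0.599, -3.084, 0.0]
ft_force: [1.4, -3.3, 0.4]
width: 0.4
grasp_force: 1.4
t 31.25 yaw 158.02 tilt 0.01 q [ 0.41  0.73  1.46 -0.    0.96 -0.77]
turn z units -0.006 then shift units [ 1.973 -0.01   0.066] | shift before turn [ 1.973 -0.011  0.066] F [ 1.35 -3.31  0.42] w 0.4
```

```bash
python3 -m jog '[[0.15,0,0,0,0,0,0],[0.15,0,0,0,0,0,0],[0.15,0,0,0,0,0,0],[0.15,0,0,0,0,0,0],[0.15,0,0,0,0,0,0],[0.15,0,0,0,0,0,0],[0.15,0,0,0,0,0,0],[0.15,0,0,0,0,0,0],[0.12,0,0,0,0,0,0],[0.1,0,0,0,0,0,0],[0.08,0,0,0,0,0,0],[0.06,0,0,0,0,0,0],[0.05,0,0,0,0,0,0],[0.05,0,0,0,0,0,0]]'; python3 -c "
from h import *
goto(586.6,331.8,78,158.06)"
```

```text
t: 32.65
ee_pos: [598.8, 327.4, 80.7]
orientation: [0.599, 3.084, 0.0]
ft_force: [2.7, -2.7, -0.6]
width: 0.5
grasp_force: 1.3
t 32.65 yaw 158.02 tilt 0.0 q [ 0.48  0.67  1.57 -0.    0.9  -0.7 ]
turn z units -0.007 then shift units [ 0.325 -0.012  0.067] | shift before turn [ 0.325 -0.012  0.067] F [ 2.75 -2.68 -0.55] w 0.5
```

13 mm remain by estimate; creep at 10–20 mm/s and watch the force.

```bash
for i in 1; do python3 -m jog '[[0.05,0,0,0,0,0,0],[0.05,0,0,0,0,0,0],[0.04,0,0,0,0,0,0],[0.03,0,0,0,0,0,0],[0.03,0,0,0,0,0,0]]'; done; python3 -m jog '[[0.03,0,0,0,0,0,0],[0.02,0,0,0,0,0,0]]'; python3 -m jog '[[0.02,0,0,0,0,0,0],[0.02,0,0,0,0,0,0]]'; python3 -c "
from h import *
goto(586.6,331.8,78,158.06)"
```

```text
t: 33.15
ee_pos: [591.4, 330.4, 80.7]
orientation: [-0.599, -3.084, 0.0]
ft_force: [1.0, -3.1, -0.5]
width: 0.8
grasp_force: 1.3
t: 33.35
ee_pos: [589.5, 331.1, 80.7]
orientation: [-0.599, -3.084, 0.0]
ft_force: [2.1, -2.0, -0.5]
width: 0.4
grasp_force: 1.3
t: 33.55
ee_pos: [588.1, 331.7, 80.7]
orientation: [0.599, 3.084, -0.0]
ft_force: [0.8, -2.8, -0.3]
width: 0.7
grasp_force: 1.3
t 33.55 yaw 158.02 tilt 0.0 q [ 0.5   0.66  1.59 -0.    0.89 -0.69]
turn z units -0.007 then shift units [ 0.036 -0.012  0.067] | shift before turn [ 0.036 -0.012  0.067] F [ 0.82 -2.77 -0.27] w 0.7
```

```bash
python3 -m jog '[[0.02,0,0,0,0,0,0],[0.02,0,0,0,0,0,0],[0.02,0,0,0,0,0,0]]'; python3 -m jog '[[0.02,0,0,0,0,0,0],[0.02,0,0,0,0,0,0]]';python3 -m jog '[[0.02,0,0,0,0,0,0],[0.01,0,0,0,0,0,0]]'
```

```text
t: 33.85
ee_pos: [586.9, 332.2, 80.7]
orientation: [0.598, 3.082, 0.0]
ft_force: [7.5, -6.1, -4.4]
width: 0.5
grasp_force: 4.7
t: 34.05
ee_pos: [586.9, 332.3, 80.8]
orientation: [0.597, 3.08, 0.0]
ft_force: [13.6, -9.1, -6.5]
width: 0.6
grasp_force: 7.9
t: 34.25
ee_pos: [586.9, 332.3, 80.8]
orientation: [0.597, 3.078, 0.001]
ft_force: [16.3, -10.6, -8.3]
width: 0.5
grasp_force: 9.6
```

```bash
python3 -m jog '[[-0.05,0,0,0,0,0,0],[-0.1,0,0,0,0,0,0],[-0.3,0,0,0,0,0,0],[-0.6,0,0,0,0,0,0],[-0.6,0,0,0,0,0,0],[-0.4,0,-0.4,0,0,0,0],[0,0,-0.8,0,0,0,0],[0,0,-0.8,0,0,0,0],[0,0,-0.8,0,0,0,0],[0,0,-0.8,0,0,0,0],[0,0,-0.4,0,0,0,0],[0,0.4,0,0,0,0,0],[0,0.9,0,0,0,0,0],[0,0.9,0,0,0,0,0],[0,0.9,0,0,0,0,0],[0,0.9,0,0,0,0,0],[0,0.4,0,0,0,0,0],[0,0,0,0,0,0,0],[0,0,0,0,0,0,0]]'; python3 - <<'E'
from h import *
t=optics.get_image("top")[:,:,::-1]; s=optics.get_image("side")[:,:,::-1]
r=lambda i:cv2.resize(i,(400,300),interpolation=cv2.INTER_AREA)
cv2.imwrite("pics/end.png",np.vstack([np.hstack([r(t),r(s)]),np.hstack([r(t[120:300,0:300]),r(t[200:300,370:520])])]))
for m in optics.masks_of("box_a","top")+optics.masks_of("drawer_front","top"): print(round(m["conf"],2),m["extent"])
E
```

```text
t: 36.15
ee_pos: [724.7, 465.7, 239.3]
orientation: [-0.598, -3.083, 0.002]
ft_force: [-0.2, 0.6, 0.0]
width: 0.8
grasp_force: 0.0
0.95 [395.6, 246.6, 23.9, 42.5]
0.91 [425.6, 251.1, 21.1, 45.1]
0.88 [326.2, 243.8, 38.9, 35.8]
0.87 [420.7, 326.1, 24.6, 51.7]
0.73 [459.5, 249.7, 24.0, 40.2]
0.61 [482.1, 323.0, 35.1, 42.0]
0.58 [197.5, 236.8, 96.4, 40.1]
```

View pics/end.png

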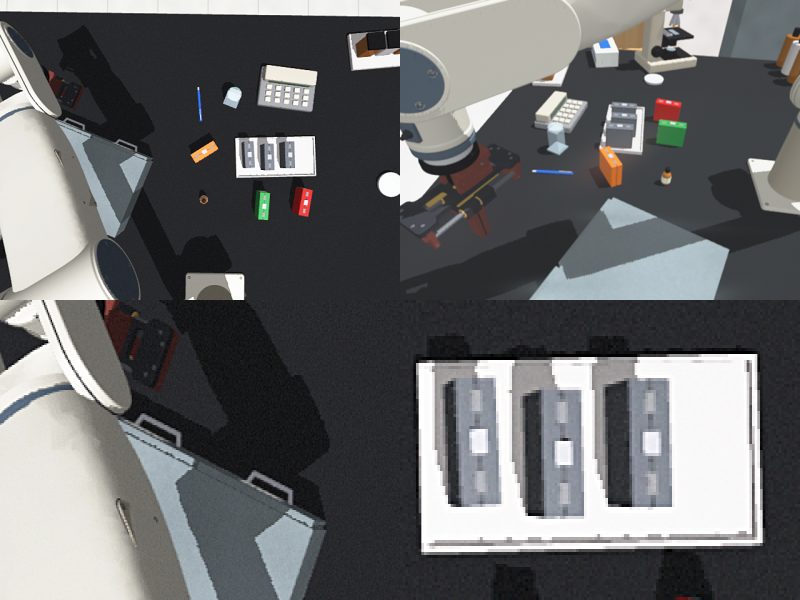

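The drawer front is flush with its shut neighbour, the three empty boxes stand in the tray, and the bystanders haven't moved.

```bash
python3 -c "
from workcell import ctrl
print(ctrl.close_job())"
```

```text
the job is handed in; nothing more can be done
None
```

I found the loaded box by weight: box_d, about 2.3 N lifted, against 0.5–0.8 N for the other three. It now stands upright in the free bay, the drawer is shut against its stop, and the job was handed in at about 36 s.

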